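# Clamp a jar with the cam lever and hold it

### The job

Take the tall jar out of the wooden storage box and stand it upright on the base of the jar clamp, between the V jaw and the cam, and let go of it. Then turn the clamp's cam lever by its upright black post to the cam's highest lift point, where its nose points straight at the jar and presses it farthest into the sprung V jaw (turned further, it eases off again), and finish while still holding the lever there with the gripper, because its spring pulls it back open. Leave all the other kitchen things where they are.

Things in the scene. Friction and masses are not known exactly. Their poses are not given: they have to be found in the camera images.
- tall_jar: The tall jar: amber glass cylinder 46 mm in diameter, 110 mm tall with its flat steel lid (the top 14 mm, 42 mm in diameter), about 0.25 kg. Origin: centre of its underside, z up its axis. Starts upright in the storage box in one of three places in a row.
- jar_box: Open wooden storage box, 240 (its x) by 90 (its y) by 42 mm high, walls and floor 5 mm, fixed to the counter. Origin: centre of its underside. Three jars stand in a row along its x, 65 mm apart (at -65, 0 and +65 mm); the tall jar is the only one that rises well above the rim.
- jar_clamp: Jar clamp fixed to the counter. Aluminium base plate 100 (its x) by 200 (its y) by 12 mm; origin on its underside, plate from y -75 to +125 mm. A 90 degree V jaw, top 52 mm above the counter, stands at the +y end and opens to -y. Facing it at the -y end (x 0, y -32 mm) is a steel cam (top 52 mm above the counter) with a roller nose, turned by the lever.
- jar_seat (a point): Point on top of the clamp's base plate (12 mm above the counter) where the centre of the tall jar's underside rests when it touches both faces of the V jaw; axes as the clamp's. With the lever open there are 15 mm or more of free room behind it towards the cam: set the jar down about 8 mm towards -y from here; the cam then pushes it home.
- cam_pivot (a point): Point on the lever's upright pivot axis, 62 mm from jar_seat along the clamp's -y, 57 mm above the counter. The post's axis is 120 mm from the pivot axis; the lever's arm is a flat steel bar, top 61 mm above the counter. Seen from above, the direction from pivot to post is the clamp's -x direction turned anticlockwise by (1.3 minus joint cam_lever).
- cam_lever (a joint): Cam lever angle, rad, 0 (stop, open) to 1.9 (stop), growing clockwise seen from above. Starts at 0 to 0.15, pointing mostly along the clamp's -y. Highest lift at 1.3: lever along the clamp's -x, square to the base's long side, cam nose straight at the jar. A spring (0.5 N m/rad, friction 0.12 N m) pulls it back; turning takes 1 to 10 N at the post.
- lever_post: Upright round black post at the lever's free end, free to spin on its own axis like a sleeve, to be gripped from above or pushed: 18 mm in diameter, 55 mm tall. Origin: centre of its underside, 61 mm above the counter; top 116 mm above the counter.
- v_jaw (a joint): Travel of the sprung V jaw along the clamp's +y in m: 0 at rest, about 0.005 when the cam, at its highest lift, presses the jar into it (spring 1.5 N/mm, about 10 N then). Without a jar it stays at 0. The cam reaches 20 mm from its pivot when open and 44 mm towards the jar at the highest lift; its nose is a 24 mm roller; it meets a seated jar at about 0.9 rad.
- squat_jar: Squat amber jar with steel lid, 48 mm in diameter, 48 mm tall, in the storage box; stays there. Origin: centre of its underside.
- small_jar: Small amber jar with steel lid, 36 mm in diameter, 40 mm tall, in the storage box; stays there. Origin: centre of its underside.
- mug: White mug, 80 mm wide, 90 mm tall, handle at its +y; leave alone. Origin: centre of its underside.
- pepper_mill: Dark wooden pepper mill, 52 mm wide, 130 mm tall; leave alone. Origin: centre of its underside.
- moka_pot: Aluminium moka pot, 90 mm wide, 176 mm tall, handle at its +x, on the hob; leave alone. Origin: centre of its underside.
- wood_spoon: Wooden spoon, 200 mm long, lying on the counter; leave alone. Origin: under its middle.
- bowl: Blue ceramic bowl, 130 mm wide, 55 mm tall; leave alone. Origin: centre of its underside.
Mind the look-alikes: they are no part of the job. Leave any purple look-alike of the tall_jar alone.

How it is judged:
On the way, in this order (a step that is already met when the one before it is completed fails the run):
1. the tall jar is lifted out, its underside above the box's rim (z of tall_jar in the frame of jar_box above 0.05 m), for 0.2 s.
2. the tall jar stands upright on the clamp's base between the jaws, let go (horizontal distance between tall_jar and jar_seat below 0.02 m and z of tall_jar in the frame of jar_seat below 0.006 m and angle between tall_jar's own z axis and vertical below 0.1 rad and contact force between the fingers and tall_jar below 0.2 N), for 0.2 s.
At the end, for the whole second after the job is handed in: Fingers hold the post (over 1 N), lever within 0.16 rad of its highest lift (1.3), V jaw pushed back over 3 mm; tall jar upright (0.1 rad), at rest on the base within 12 mm of its seat in the V, robot not touching it (value of joint cam_lever between 1.14 and 1.46 rad and value of joint v_jaw above 0.003 m and contact force between the fingers and lever_post above 1 N and horizontal distance between tall_jar and jar_seat below 0.012 m and z of tall_jar in the frame of jar_seat below 0.006 m and angle between tall_jar's own z axis and vertical below 0.1 rad and linear speed of tall_jar below 0.02 m/s and contact force between each of the arm, the fingers and tall_jar below 0.2 N); the arm keeps its last pose, push and grip.
It fails at once if another thing is disturbed (moved more than 30 mm) (distance of any of squat_jar, small_jar, mug, pepper_mill, moka_pot, wood_spoon, bowl from where it was at the start of the episode above 0.03 m).
It fails at once if the tall jar is tipped over (more than 0.7 rad) (angle between tall_jar's own z axis and vertical above 0.7 rad).
It also fails if it takes over 64 s, if anything falls off the work surface, if the arm or the gripper's body presses on something with over 40 N, if the wrist force passes 120 N, or if a joint passes its speed limit or range.

### The arm

A 6-joint arm with a two-finger parallel gripper is mounted at the origin on the work surface. World frame = base frame: x ahead of the robot, y to its left, z up, the work surface at z = 0. Lengths are in m, angles in rad, forces in N, time in s.
With the tool pointing down it reaches from about 0.375 to 0.9 m from the base axis. Payload 3.1 kg.
Tool frame: the origin (TCP) lies between the finger pads; the fingertips stand 8 mm ahead of it and the grasp point (between the pads) lies 11 mm behind it; z points along the fingers, y is the line along which they close (so a half turn about z gives the same grasp; the last joint's range is limited). The gripper opens to 85 mm and grips with 20 to 120 N. Pads are 22 mm wide; open, the fingers measure 114 mm over their backs; the gripper's body (76 mm by 85 mm) begins 54 mm behind the grasp point. The pads swing forward as they close: fully open they stand 13 mm farther back than shut.
Start: joints at [-1.341, 0.527, 1.433, -0, 1.181, -0.178], TCP at [0.248, -0.573, 0.239] pointing down, gripper open.
Joint ranges: [-3.08, 3.08], [-0.75, 2.2], [0.22, 2.44], [-1.43, 4.57], [0, 2.65], [-2.85, 2.85]. Speed limits (rad/s): [2.79, 2.79, 3.14, 3.14, 3.14, 3.14].

### API

Orientations are given as a unit quaternion [x, y, z, w].
In Python, from station import readout, cams, sign_off gives the robot as it stands.
- The arm moves only by the tool send_rows, never from a script. Its argument "commands" is text: rows parted by semicolons, each of 5 numbers parted by spaces: the finger opening in mm, from 0 to 85.4, then the shift along the tool's x, y, z each as a share of 0.02 m, from -1 to 1, then the turn about the tool's z as a share of 4 degrees, from -1 to 1. In form: grip dx dy dz spin; .... A call has 1 to 20 rows; each row shifts and turns the commanded pose from where the row before left it, along the tool's axes as they then stand; what a row does not reach is not made up. A row lasts 1/12 s, in which the tool goes at most 41.7 mm and 7.16 degrees, less where a joint would pass 70% of its speed; a pose out of reach is approached as far as the arm can. A call with a number of a shift or a turn outside -1 to 1 is refused whole. A call with a gripper value outside its range is refused whole. The fingers move at their own pace and stop on an object; "grip_force" is the grip in N (left out, the last holds). Time passes only in rows, so rows that do not move let the fingers close. It gives the time, the measured TCP pose, the force, the opening and the grip force at its end, in the units of the state.
- readout.sense(): the state, without advancing time (a new reading comes with each control period).
- cams.snapshot(name): name is "scene" or "top"; returns a dict with "pixels" (384x512x3 uint8, red, green, blue), "intrinsics" (3x3 intrinsics, pixels), "eye" and "rotation" of the camera in the world. Camera axes: x right, y down, z forward; pixel columns grow to the right and rows downward; lengths in m; the calibration is good to about 2 mm. A picture is of the moment at which its call begins. There is no depth.
- sign_off(): hands the job in; it is judged then, once.
The state is a dict: "t": time; "q": joint angles; "qd": joint speeds; "tau": joint torques, N m; "tcp_pos": TCP position; "tool_rot": TCP orientation; "force": force on the tool from outside, world axes, zero at the start; "ft_torque": the same for the moment, N m; "finger_gap": opening from 0.0 (shut) to 1.0 (fully open); "gripper_force": force on a finger pad.
Only numpy, scipy, OpenCV 4.12 (cv2) and the standard library are available. Lean on these libraries where they do the work, as an engineer would, in place of code of your own. Each camera call takes 0.05 s, during which the arm holds its last target. There are 200 camera calls.

## Working session

There is one attempt and no reset: what is moved stays moved. The work goes in short steps, Python scripts to look and compute and a tool call to move; the robot and the scene stay as the last step left them, time stands still between calls to the robot, and variables do not carry over. Pictures are saved under pics/ and viewed, at most 10 in all, crops included, and the job is handed in when it is done.

Besides the shell and the picture viewer there is one more tool, called after "Call:" as name(argument=value, ...) on one line, values as JSON. send_rows: Moves the arm, as the interface text tells. Its arguments: {"type":"object","properties":{"commands":{"type":"string"},"grip_force":{"type":"number"}},"required":["commands"]}

```bash
mkdir -p pics; cat > h.py <<'E'
import numpy as np, cv2
from station import readout, cams, sign_off
def snap(n,f=None):
    s=cams.snapshot(n)
    if f: cv2.imwrite('pics/'+f,cv2.cvtColor(s['pixels'],cv2.COLOR_RGB2BGR))
    return s
def ray(s,u,v,z):
    K=np.array(s['intrinsics']);R=np.array(s['rotation']);e=np.array(s['eye'])
    d=R@np.linalg.solve(K,[u,v,1]); return e+d*(z-e[2])/d[2]
def proj(s,p):
    K=np.array(s['intrinsics']);R=np.array(s['rotation']);e=np.array(s['eye'])
    c=K@(R.T@(np.array(p)-e)); return c[:2]/c[2]
E
python3 - <<'E'
from h import *
a=snap('top','top0.png');b=snap('scene','scene0.png')
for s in(a,b):print(s['eye'],s['rotation'],s['intrinsics'])
print(readout.sense())
E
```

```text
[ 0.45732815 -0.0338      1.49834023] [-0.70400505  0.70911352 -0.03013459  0.02503621] [[458.98653672   0.         251.67560861]
 [  0.         458.98653672 190.55766035]
 [  0.           0.           1.        ]]
[1.35964359 0.5833824  0.75209816] [ 0.38279281  0.79536314 -0.42289023 -0.20501464] [[453.82613184   0.         250.39474272]
 [  0.         453.82613184 188.93604222]
 [  0.           0.           1.        ]]
{'t': 0.1, 'q': array([-1.34051680e+00,  5.28353867e-01,  1.43378774e+00,  2.09992524e-05,
        1.18137373e+00, -1.78479373e-01]), 'qd': array([-0.00038832, -0.00332167, -0.00255708,  0.00047649,  0.00200172,
        0.00040809]), 'tau': array([-4.78859656e-04, -4.43305707e+01, -1.78585732e+01, -2.49650266e-04,
        3.91345908e-03,  8.55627462e-06]), 'tcp_pos': array([ 0.24831829, -0.5728715 ,  0.23843901]), 'tool_rot': array([ 9.79187478e-01,  2.02955558e-01, -1.51896164e-05, -9.61270203e-04]), 'force': array([-0.60406431, -0.49564204, -0.33463107]), 'ft_torque': array([ 0.04674523, -0.02499011,  0.02602501]), 'gripper_force': 0.0, 'finger_gap': 1.0000329540665998}
```

View pics/top0.png

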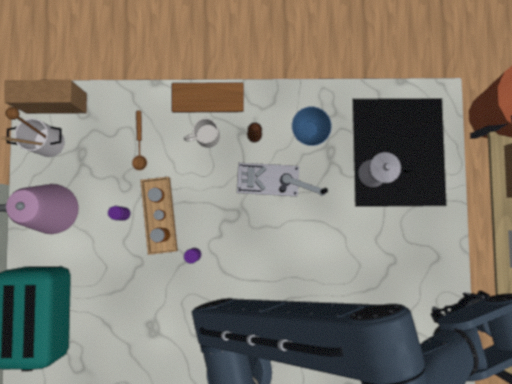

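View pics/scene0.png

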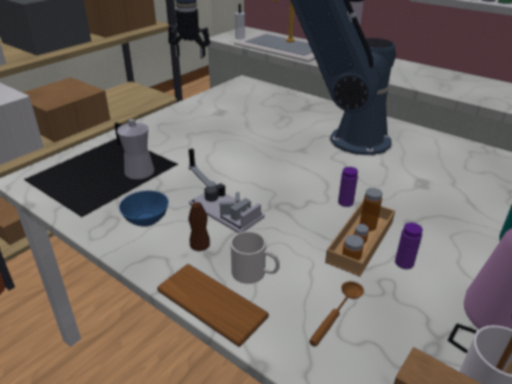

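The top view shows the box at about (158,215), with the tall jar nearest the robot at (160,235). The clamp is at (268,180), with its V end to the left and the post top at (323,191). The purple look-alikes are at (119,213) and (192,256). I'll enlarge this region.

```bash
cat >> h.py <<'E'
from scipy.spatial.transform import Rotation as Ro
_s=snap
def snap(n,f=None):
    s=_s(n,f); s['rotation']=Ro.from_quat(s['rotation']).as_matrix(); return s
def crop(s,f,x0,y0,x1,y1,k):
    im=cv2.cvtColor(s['pixels'][y0:y1,x0:x1],cv2.COLOR_RGB2BGR)
    cv2.imwrite('pics/'+f,cv2.resize(im,None,fx=k,fy=k,interpolation=cv2.INTER_CUBIC))
E
python3 - <<'E'
from h import *
s=snap('top'); crop(s,'t1.png',135,150,335,270,4)
b=snap('scene'); crop(b,'s1.png',180,140,420,280,3)
for u,v,z in [(160,235,.11),(323,191,.116),(238,180,.0),(298,180,.012)]: print(ray(s,u,v,z))
E
```

```text
[0.43373288 0.23246289 0.11      ]
[ 0.56255247 -0.25985785  0.116     ]
[ 6.09506837e-01 -4.60023755e-04  0.00000000e+00]
[ 0.60696002 -0.19607212  0.012     ]
```

View pics/t1.png

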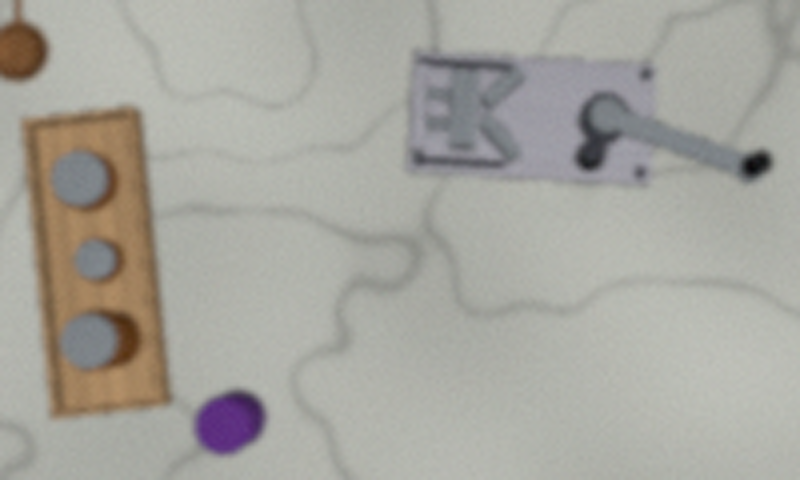

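View pics/s1.png

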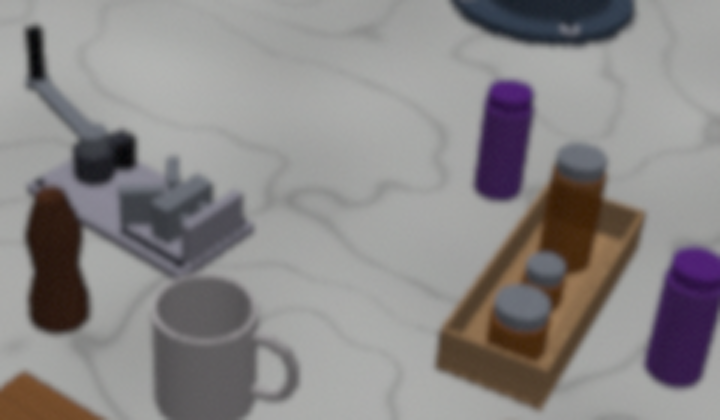

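The crops show the tall jar's lid at crop (89,340), the clamp plate's corners, the pivot hub at about (604,115) and the post at about (760,160). Next I'll fit the poses.

```bash
cat > fit.py <<'E'
from h import *
s=snap('top');b=snap('scene')
def P(X,Y,z): return ray(s,(X+.5)/4-.5+135,(Y+.5)/4-.5+150,z)
def S(X,Y,z): return ray(b,(X+.5)/3-.5+180,(Y+.5)/3-.5+140,z)
def fit(obj,w):
    o=np.array(obj);w=np.array(w)[:,:2];H=(o-o.mean(0)).T@(w-w.mean(0))
    a=np.arctan2(H[0,1]-H[1,0],H[0,0]+H[1,1]);R=np.array([[np.cos(a),-np.sin(a)],[np.sin(a),np.cos(a)]])
    t=w.mean(0)-R@o.mean(0);return a,t,R,(w-(o@R.T+t))*1000
ca,ct,cR,e=fit([(.05,.125),(.05,-.075),(-.05,-.075),(-.05,.125)],[P(417,50,.012),P(655,62,.012),P(645,185,.012),P(407,172,.012)])
print('clamp',ca,ct,'\n',e)
ba,bt,bR,e=fit([(.12,.045),(.12,-.045),(-.12,-.045),(-.12,.045)],[P(25,120,.042),P(138,108,.042),P(170,402,.042),P(53,415,.042)])
print('box',ba,bt,'\n',e)
print('jar slots',[bt+bR@[x,0] for x in(-.065,.065)],'lid top',P(89,340,.11)[:2],'scene',S(581,160,.11)[:2])
piv=ct+cR@[0,-.032];seat=ct+cR@[0,.03]
print('piv',piv,P(606,112,.061)[:2],'seat',seat)
print('post',P(762,159,.116)[:2],P(745,172,.061)[:2],'scene',S(35,30,.116)[:2])
d=P(762,159,.116)[:2]-piv;print(np.hypot(*d),'joint',1.3-((np.arctan2(d[1],d[0])-(ca+np.pi)+np.pi)%(2*np.pi)-np.pi))
print('final post',piv-cR@[.12,0])
E
python3 fit.py
```

```text
clamp -0.06603423677605214 [ 0.60959501 -0.1213311 ] 
 [[-0.84827664 -3.98260866]
 [ 1.20981013  1.41929085]
 [ 0.45124936  4.49863559]
 [-0.81278285 -1.93531778]]
box 0.10850049744452991 [0.49655086 0.25002185] 
 [[-2.43011472 -0.03697133]
 [-3.17944653 -0.3200014 ]
 [ 2.64475174 -0.99111423]
 [ 2.96480951  1.34808696]]
jar slots [array([0.43193309, 0.24298314]), array([0.56116864, 0.25706055])] lid top [0.43492721 0.2418565 ] scene [0.43384591 0.24168949]
piv [ 0.60748345 -0.15326135] [ 0.60979808 -0.15340815] seat [ 0.6115746  -0.09139648]
post [ 0.56743731 -0.26638964] [ 0.56166304 -0.26206467] scene [ 0.56710129 -0.26309587]
0.12000709740101474 joint 0.0033932529119831134
final post [ 0.48774498 -0.145343  ]
```

Call:
send_rows(commands="85 1 -.72 0 0;85 1 -.72 0 0;85 1 -.72 0 0;85 1 -.72 0 0;85 1 -.72 0 0;85 1 -.72 0 0;85 1 -.72 0 0;85 1 -.72 0 0;85 1 -.72 0 0;85 1 -.72 0 0;85 1 -.72 0 0;85 1 -.72 0 0;85 1 -.72 0 0;85 1 -.72 0 0;85 1 -.72 0 0;85 1 -.72 0 0;85 1 -.72 0 0;85 1 -.72 0 0;85 1 -.72 0 0;85 1 -.72 0 0", grip_force=40)

```text
t: 1.97
tcp_pos: [0.5015, -0.1491, 0.2394]
tool_rot: [0.979, 0.203, 0.0, 0.0]
force: [-0.4, 0.2, 0.5]
finger_gap: 0.994
gripper_force: 0.0
```

Call:
send_rows(commands="85 .24 -.96 0 0;85 .24 -.96 0 0;85 .24 -.96 0 0;85 .24 -.96 0 0;85 .24 -.96 0 0;85 .24 -.96 0 0;85 .24 -.96 0 0;85 .24 -.96 0 0;85 .24 -.96 0 0;85 .24 -.96 0 0;85 .24 -.96 0 0;85 .24 -.96 0 0;85 .24 -.96 0 0;85 .24 -.96 0 0;85 .24 -.96 0 0;85 .24 -.96 0 0;85 .24 -.96 0 0;85 .24 -.96 0 0;85 0 0 0 0;85 0 0 0 0")

```text
t: 3.63
tcp_pos: [0.4427, 0.2019, 0.2394]
tool_rot: [0.979, 0.204, 0.0, 0.0]
force: [-0.9, 0.2, -1.2]
finger_gap: 0.997
gripper_force: 0.0
```

Call:
send_rows(commands="85 .21 -1 0 0;85 .21 -1 0 0;85 0 0 1 0;85 0 0 1 0;85 0 0 1 0;85 0 0 1 0;85 0 0 1 0;85 0 0 1 0;85 0 0 1 0;85 0 0 .6 0;85 0 0 .4 0;85 0 0 .2 0;85 0 0 0 0;30 0 0 0 0;30 0 0 0 0;30 0 0 0 0;30 0 0 0 0;30 0 0 0 0;30 0 0 0 0;30 0 0 0 0")

```text
t: 5.3
tcp_pos: [0.4353, 0.2416, 0.0763]
tool_rot: [0.979, 0.203, 0.001, -0.0]
force: [-0.6, 0.1, 6.5]
finger_gap: 0.523
gripper_force: 40.7
```

Call:
send_rows(commands="30 0 0 0 0;30 0 0 0 0;30 0 0 0 0;30 0 0 0 0;30 0 0 -.2 0;30 0 0 -.4 0;30 0 0 -.6 0;30 0 0 -.8 0;30 0 0 -.8 0;30 0 0 -.8 0;30 0 0 -.8 0;30 0 0 -.6 0;30 0 0 -.4 0;30 0 0 0 0")

```text
t: 6.47
tcp_pos: [0.4354, 0.2416, 0.185]
tool_rot: [0.979, 0.203, 0.002, -0.0]
force: [0.2, 0.3, -2.4]
finger_gap: 0.527
gripper_force: 41.5
```

```bash
python3 - <<'E'
from h import *
b=snap('scene','s2.png'); crop(b,'s2c.png',180,100,420,280,3)
E
```

```text
(no output)
```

View pics/s2c.png

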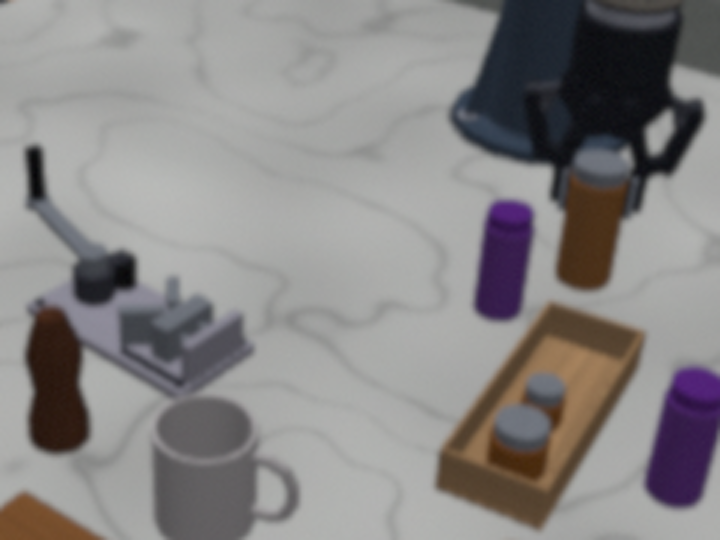

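The jar is lifted clear and hangs upright. Next I'll carry it to the clamp.

Call:
send_rows(commands="30 .06 .3 0 0;30 .06 .6 0 0;30 .06 .9 0 0;30 .06 .9 0 0;30 .06 .9 0 0;30 .06 .9 0 0;30 .06 .9 0 0;30 .06 .9 0 0;30 .06 .9 0 0;30 .06 .9 0 0;30 .06 .9 0 0;30 .06 .9 0 0;30 .06 .9 0 0;30 .06 .9 0 0;30 .06 .9 0 0;30 .06 .9 0 0;30 .06 .9 0 0;30 .06 .9 0 0;30 .06 .9 0 0;30 .06 .9 0 0")

```text
t: 8.18
tcp_pos: [0.5929, -0.0648, 0.1826]
tool_rot: [0.979, 0.203, -0.001, -0.0]
force: [0.2, -0.8, -1.8]
finger_gap: 0.518
gripper_force: 41.5
```

Call:
send_rows(commands="30 .06 .9 0 0;30 .06 .6 0 0;30 0 .4 0 0;30 0 0 0 0;30 0 0 .5 0;30 0 0 .8 0;30 0 0 .8 0;30 0 0 .5 0;30 0 0 0 0;30 0 0 0 0")

```text
t: 9.02
tcp_pos: [0.6092, -0.0959, 0.1305]
tool_rot: [0.979, 0.203, -0.001, -0.001]
force: [0.4, -0.3, -1.6]
finger_gap: 0.524
gripper_force: 41.4
```

```bash
python3 - <<'E'
from h import *
s=snap('top');crop(s,'t3.png',225,140,335,210,6)
b=snap('scene');crop(b,'s3.png',160,100,280,240,4)
r=readout.sense();print(r['tcp_pos'],r['force'])
E
```

```text
[ 0.6105279  -0.09662835  0.13195576] [ 0.23893316 -0.64429211 -2.15683663]
```

View pics/s3.png

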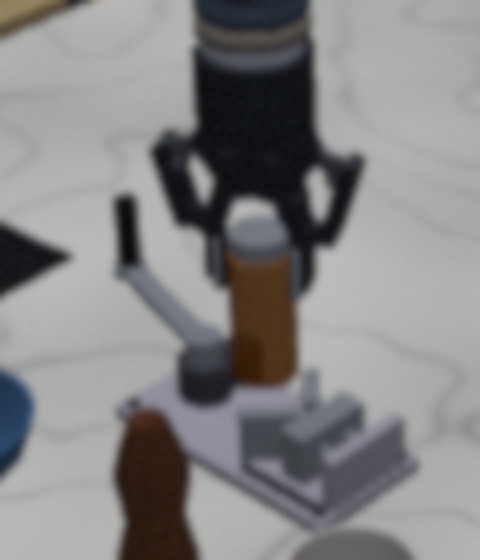

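Call:
send_rows(commands="30 0 .14 .3 0;30 0 0 .5 0;30 0 0 .5 0;30 0 0 .5 0;30 0 0 .3 0;30 0 0 .15 0;30 0 0 .1 0;30 0 0 0 0;30 0 0 0 0")

```text
t: 9.87
tcp_pos: [0.6115, -0.0995, 0.0845]
tool_rot: [0.979, 0.203, 0.0, 0.0]
force: [0.5, -0.6, -2.1]
finger_gap: 0.525
gripper_force: 41.5
```

Call:
send_rows(commands="30 0 0 .05 0;30 0 0 .05 0;30 0 0 0 0;30 0 0 0 0")

```text
t: 10.2
tcp_pos: [0.6117, -0.0996, 0.0834]
tool_rot: [0.979, 0.203, 0.001, 0.0]
force: [0.6, 1.2, 3.6]
finger_gap: 0.521
gripper_force: 42.1
```

Call:
send_rows(commands="60 0 0 0 0;85 0 0 0 0;85 0 0 0 0;85 0 0 0 0;85 0 0 0 0;85 0 0 0 0;85 0 0 -.3 0;85 0 0 -.8 0;85 0 0 -1 0;85 0 0 -1 0;85 0 0 -1 0;85 0 0 -1 0;85 0 0 -.4 0;85 -.75 1 0 0;85 -.75 1 0 0;85 -.75 1 0 0;85 -.75 .8 0 0;85 -.7 .8 0 0;85 0 0 0 0;85 0 0 0 0")

```text
t: 11.87
tcp_pos: [0.5793, -0.2141, 0.1919]
tool_rot: [0.979, 0.202, -0.0, -0.0]
force: [-0.9, 0.2, 0.0]
finger_gap: 0.997
gripper_force: 0.0
```

```bash
python3 - <<'E'
from h import *
b=snap('scene');crop(b,'s4.png',160,100,280,240,4)
r=readout.sense();print(r['tcp_pos'],r['force'])
for n,p in [('lid at seat-8',(.611,-.0995,.122)),('post',(.5675,-.2635,.116))]:
  u,v=proj(b,p);print(n,(u-160)*4,(v-100)*4)
E
```

```text
[ 0.57947321 -0.21315086  0.19197618] [ 0.19862739  0.77761481 -0.43282331]
lid at seat-8 255.74577742596273 292.0179752189297
post 124.5399358541896 198.70572425858052
```

View pics/s4.png

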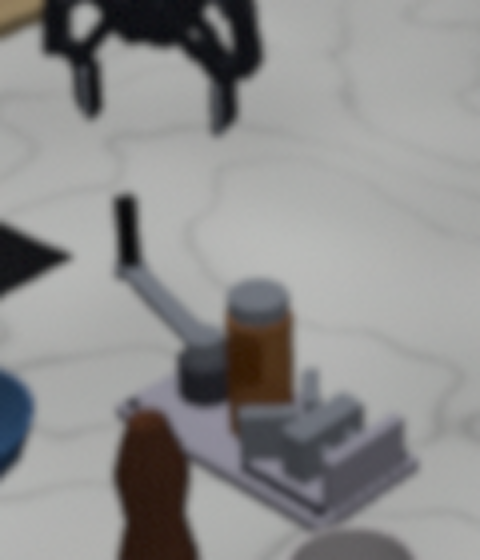

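The jar stands upright in the clamp, with its lid at crop (258,297) as predicted. The post's top is at (125,199), which also matches. Next I'll grip the post.

Call:
send_rows(commands="85 -.5 .7 0 0;85 -.55 .7 0 0;85 -.5 .67 0 0;85 0 0 0 0;85 0 0 1 0;85 0 0 1 0;85 0 0 1 0;85 0 0 1 0;85 0 0 .7 0;85 0 0 .5 0;85 0 0 .3 0;85 0 0 0 0;40 0 0 0 0;10 0 0 0 0;10 0 0 0 0;10 0 0 0 0;10 0 0 0 0;10 0 0 0 0;10 0 0 0 0;10 0 0 0 0", grip_force=30)

```text
t: 13.58
tcp_pos: [0.5681, -0.2641, 0.0829]
tool_rot: [0.979, 0.203, 0.0, 0.001]
force: [-1.2, -0.6, 4.6]
finger_gap: 0.201
gripper_force: 29.4
```

Call:
send_rows(commands="10 0 0 0 0;10 0 0 0 0;10 0 0 0 0")

```text
t: 13.83
tcp_pos: [0.5681, -0.2641, 0.0829]
tool_rot: [0.979, 0.203, 0.0, 0.001]
force: [-0.7, -1.7, 5.7]
finger_gap: 0.203
gripper_force: 29.6
```

```bash
cat > arc.py <<'E'
from h import *
import sys
r=readout.sense();p=r['tcp_pos'];print(p,r['force'],r['finger_gap'],r['gripper_force'])
ca=-.066;piv=np.array([.6085,-.1533])
m=lambda j:piv+.12*np.array([np.cos(ca+np.pi+1.3-j),np.sin(ca+np.pi+1.3-j)])
d=p[:2]-piv;print('rad',np.hypot(*d),'j',1.3-((np.arctan2(d[1],d[0])-ca-np.pi+np.pi)%(2*np.pi)-np.pi))
n=int(sys.argv[1]);j0=float(sys.argv[2]);q=Ro.from_quat(r['tool_rot']).as_matrix()
c=p[:2].copy()
for j in np.linspace(j0,1.3,n+1)[1:]:
    t=m(j); v=q.T@np.r_[t-c,0]; c=t; print(round(j,2),t.round(4),(v[:2]/.02).round(2))
E
python3 arc.py 16 0.0
```

```text
[ 0.56810316 -0.26412103  0.08290578] [-0.67315196 -1.65251632  5.70223868] 0.20298054985751143 29.588625133037567
rad 0.11795424817164839 j 0.012757769035270039
0.08 [ 0.5598 -0.263 ] [-0.36 -0.22]
0.16 [ 0.551  -0.2587] [-0.32 -0.37]
0.24 [ 0.5427 -0.2536] [-0.28 -0.4 ]
0.32 [ 0.5348 -0.248 ] [-0.25 -0.42]
0.41 [ 0.5273 -0.2417] [-0.22 -0.44]
0.49 [ 0.5204 -0.2348] [-0.18 -0.45]
0.57 [ 0.5141 -0.2274] [-0.14 -0.47]
0.65 [ 0.5084 -0.2195] [-0.1  -0.48]
0.73 [ 0.5033 -0.2111] [-0.07 -0.48]
0.81 [ 0.499  -0.2024] [-0.03 -0.49]
0.89 [ 0.4954 -0.1933] [ 0.01 -0.49]
0.98 [ 0.4925 -0.184 ] [ 0.05 -0.48]
1.06 [ 0.4904 -0.1745] [ 0.09 -0.48]
1.14 [ 0.4891 -0.1649] [ 0.13 -0.47]
1.22 [ 0.4885 -0.1551] [ 0.17 -0.46]
1.3 [ 0.4888 -0.1454] [ 0.21 -0.44]
```

Call:
send_rows(commands="10 -.36 -.22 0 0;10 -.32 -.37 0 0;10 -.28 -.4 0 0;10 -.25 -.42 0 0;10 -.22 -.44 0 0;10 -.18 -.45 0 0;10 -.14 -.47 0 0;10 -.1 -.48 0 0;10 -.07 -.48 0 0;10 -.03 -.49 0 0;10 0 0 0 0")

```text
t: 14.75
tcp_pos: [0.5016, -0.2014, 0.083]
tool_rot: [0.979, 0.203, 0.004, 0.002]
force: [7.3, 0.4, 1.1]
finger_gap: 0.201
gripper_force: 29.6
```

```bash
python3 arc.py 6 0.81
```

```text
[ 0.50160919 -0.201374    0.0829656 ] [7.27657081 0.35532124 1.13631567] 0.20088657507185767 29.627503752708435
rad 0.11720390291000536 j 0.8113551328854502
0.89 [ 0.4955 -0.1936] [-0.13 -0.48]
0.97 [ 0.4926 -0.1842] [ 0.05 -0.49]
1.06 [ 0.4904 -0.1747] [ 0.09 -0.48]
1.14 [ 0.4891 -0.165 ] [ 0.13 -0.47]
1.22 [ 0.4885 -0.1552] [ 0.17 -0.46]
1.3 [ 0.4888 -0.1454] [ 0.21 -0.44]
```

Call:
send_rows(commands="10 .09 -.49 0 0;10 .08 -.48 0 0;10 .09 -.48 0 0;10 .13 -.47 0 0;10 .17 -.46 0 0;10 .21 -.44 0 0;10 0 0 0 0;10 0 0 0 0")

```text
t: 15.42
tcp_pos: [0.4915, -0.1449, 0.0829]
tool_rot: [0.979, 0.203, 0.001, 0.002]
force: [1.0, -5.7, 4.2]
finger_gap: 0.199
gripper_force: 29.8
```

```bash
python3 arc.py 1 1.2; python3 - <<'E'
from h import *
s=snap('top');crop(s,'t5.png',225,140,335,230,6)
b=snap('scene');crop(b,'s5.png',160,100,280,240,4)
E
```

```text
[ 0.4914794  -0.14485862  0.08285172] [ 0.99317669 -5.65815013  4.22968605] 0.19941635298834268 29.807050824165344
rad 0.1173246633543282 j 1.3060111196126851
1.3 [ 0.4888 -0.1454] [-0.14 -0.03]
```

View pics/t5.png

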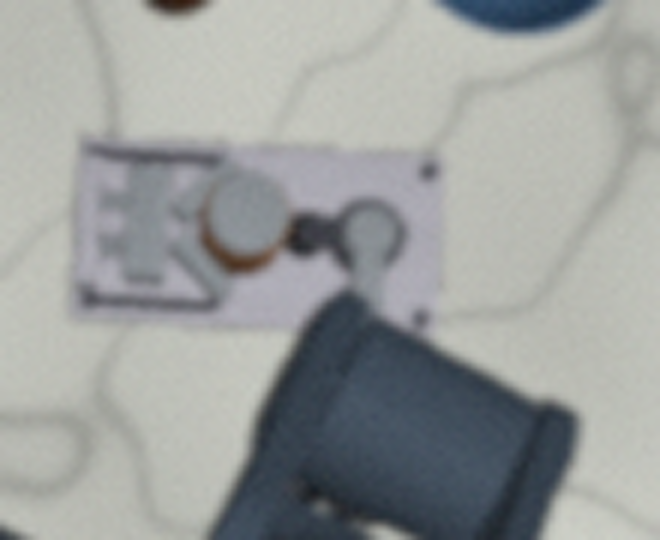

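View pics/s5.png

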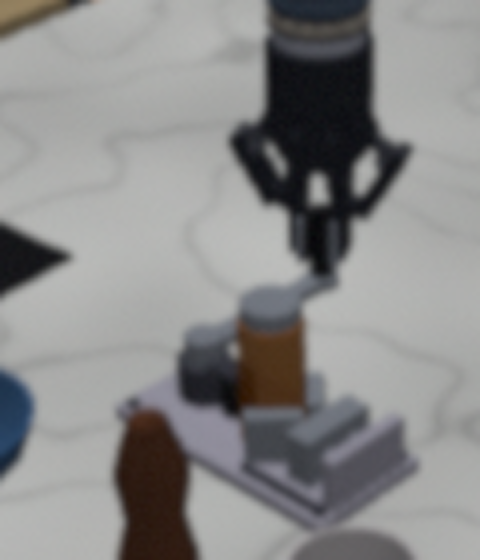

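The top view shows the nose roller at (308,233), pointing along the clamp axis at the jar, which is seated in the V at (245,215). The scene view shows the jar upright and the fingers on the post, well clear of the jar. The 5.7 N at the post matches the spring torque at 1.3 rad. I'll let it settle, then hand in.

Call:
send_rows(commands="10 0 0 0 0;10 0 0 0 0;10 0 0 0 0;10 0 0 0 0;10 0 0 0 0;10 0 0 0 0")

```text
t: 16.02
tcp_pos: [0.4914, -0.1453, 0.0828]
tool_rot: [0.979, 0.203, 0.001, 0.001]
force: [2.2, -4.8, 5.7]
finger_gap: 0.201
gripper_force: 29.9
```

```bash
python3 arc.py 1 1.2; python3 -c "
from station import sign_off
print(sign_off())"
```

```text
[ 0.49144947 -0.14527344  0.08281582] [ 2.17428761 -4.7708544   5.68675903] 0.2005873726733027 29.926733672618866
rad 0.11732541126198297 j 1.3024663150302442
1.3 [ 0.4888 -0.1454] [-0.13 -0.05]
the job is handed in; nothing more can be done
None
```

I handed the job in at about 16 s: the tall jar stands upright in the clamp and the gripper is holding the lever post at about 1.30 rad, estimated from the arm's position; the hand-in returned no verdict.

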